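Strip the reel stand into the tray

ROBOT

A 6-joint arm with a two-finger parallel gripper is mounted at the origin on a cart in front of the work surface, level with it; the furniture and walls round the work are solid. World frame = base frame: x ahead of the robot, y to its left, z up, the work surface at z = 0. Lengths are in m, angles in degrees, forces in N, time in s.
With the tool pointing down it reaches from about 0.375 to 0.9 m from the base axis. Payload 3.1 kg.
Tool frame: the origin (TCP) lies at the very end of the fingers, on their centre line; the grasp point (between the pads) lies 19 mm behind it; z points along the fingers, y is the line along which they close (so a half turn about z gives the same grasp; the last joint's range is limited). The gripper opens to 87 mm and grips with 3 to 60 N. Pads are 19 mm wide; open, the fingers measure 117 mm over their backs; the gripper's body (75 mm by 190 mm) begins 51 mm behind the grasp point.
Start: joints at [60.762, 30.224, 82.088, -0, 67.689, -10.227], TCP at [0.204, 0.591, 0.223] pointing down, gripper open.
Joint ranges: [-176.69, 176.69], [-43.24, 126.21], [12.49, 139.97], [-82, 262], [0, 151.66], [-163.58, 163.58]. Speed limits (degrees/s): [159.86, 159.86, 180, 180, 180, 180].

INTERFACE

Orientations are given as a 3x3 rotation matrix whose columns are the frame's x, y, z axes.
In Python, from rig import bot, imaging gives the robot as it stands.
- The arm moves only by the tool drive_tool, never from a script. Its argument "deltas" is text: rows parted by semicolons, each of 5 numbers parted by spaces: the finger opening in mm, from 0 to 87, then the shift along the world's x, y, z in mm, then the turn about the world's z in rad. In form: jaw dx dy dz twist; .... A call has 1 to 12 rows; each row is the pose to reach, as a shift and turn from the pose commanded when the call began; what a row does not reach only later rows make up. A row lasts 1/10 s, in which the tool goes at most 50 mm and 8.59 degrees, less where a joint would pass 70% of its speed; a pose out of reach is approached as far as the arm can. A call with a gripper value outside its range is refused whole. The fingers move at their own pace and stop on an object; the grip force is fixed at half the most. Time passes only in rows, so rows that repeat a pose let the fingers close. It gives the time, the measured TCP pose, the force, the opening and the grip force at its end, in the units of the state.
- bot.read_state(): the state, without advancing time (a new reading comes with each control period).
- imaging.capture(name): name is "side" or "top" or "wrist"; returns the picture (480x640x3 uint8, red, green, blue); there is no depth.
- imaging.camera_model(name): a dict with "fx", "fy", "cx", "cy" (pixels), "T" (4x4, takes a point from camera to world coordinates). Camera axes: x right, y down, z forward; pixel columns grow to the right and rows downward; lengths in m; the calibration is good to about 2 mm. The wrist camera is an equidistant fisheye: a pixel r from the principal point sees the ray r / f radians off the axis. A picture is of the moment at which its call begins: read the wrist's pose just before it. camera_model takes no time and is no camera call; for the wrist camera it gives the pose at the moment of the call.
- bot.hand_in(): hands the job in; it is judged then, once.
The state is a dict: "time_s": time; "joint_positions": joint angles; "qvel": joint speeds; "tau": joint torques, N m; "position": TCP position; "tcp_rot": TCP orientation; "force": force on the tool from outside, world axes, zero at the start; "moment": the same for the moment, N m; "opening": opening from 0.0 (shut) to 1.0 (fully open); "grasp_force": force on a finger pad.
Only numpy, scipy, OpenCV 4.12 (cv2) and the standard library are available. Lean on these libraries where they do the work, as an engineer would, in place of code of your own. Each camera call takes 0.05 s, during which the arm holds its last target. There are 200 camera calls.

TASK

Clear the reel stand: slide the loosened stop collar off the free end of the bar, then slide off the two empty wooden reels one at a time. Lay each part inside the tray bay made for its length, reels lying on their sides along the tray: long reel in the longest bay, short reel in the middle bay, collar in the shortest. Set everything down rather than dropping it, and leave the glue bottle, mug, full reel and black tape where they stand.

Things in the scene. Friction and masses are not known exactly. Their poses are not given: they have to be found in the camera images.
- reel_stand: Stand screwed to the bench: wooden base 90 x 250 x 14 mm (y -50 to 200), steel post 34 wide, 18 thick, 160 high, and a plain level steel bar, 14 mm diameter, sticking out of the post. Origin on the bench under the bar's root at the post's face; z up; the bar runs along +y from y = 0 to its free end at 255 mm, axis at x = 0, z = 140 mm. Only the +y end is open.
- bar_tip (a point): Centre of the bar's free end; axes as the reel stand (+y points out of the bar's free end, z up).
- stop_collar: Dark steel ring, outer diameter 42 mm, 26 long along its own y, bore 22 (4 mm play all round on the bar), about 0.09 kg; a small black thumbscrew on its +z side reaches 34 mm from the axis. The screw is slack: the collar slides freely. Outermost part on the bar. Origin at its centre, 4 mm below the bar's axis at the start, y along the bore.
- long_reel: Empty wooden reel 90 mm long along its own y: round barrel 36 mm diameter between two square end plates 52 x 52 x 6, bore 22 (4 mm play on the bar), about 0.09 kg. Hangs on the bar next to the post or next to the collar, plates' sides level and upright. Origin at its centre, 4 mm below the bar's axis at the start, y along the bore. Slides freely, apart from the other reel.
- short_reel: Like the long reel but 64 mm long (barrel 36 mm diameter, 52 long, between end plates 52 x 52 x 6, bore 22), about 0.09 kg. Hangs on the bar in the other place. Origin at its centre, 4 mm below the bar's axis at the start, y along the bore. Slides freely.
- tray: Low wooden tray fixed to the bench, does not move: 284 x 104 mm outside, walls and dividers 6 mm thick and 28 mm high above the bench, floor 6 mm thick. Three bays end to end along its x axis, each 92 mm wide (along y). Origin under its centre, z up.
- bay_long (a point): Centre of the floor of the longest bay, 112 mm (along tray x) by 92 mm, for the long reel, its axis along tray x; axes as the tray, 6 mm above the bench.
- bay_short (a point): Centre of the floor of the middle bay, 84 x 92 mm, for the short reel, its axis along tray x; axes as the tray.
- bay_collar (a point): Centre of the floor of the shortest bay, 64 x 92 mm, for the stop collar; axes as the tray.
- glue_bottle: Loose white glue bottle with a red nozzle, 40 mm diameter, 126 mm tall, standing past the free end of the bar, 130 to 155 mm beyond it and up to 50 mm to either side of its line: taller than the underside of the parts on the bar. Origin at the centre of its foot. Bystander.
- mug_back: Loose green and white mug, 78 mm body, 116 mm with the handle, 101 mm tall, beside the bar on its far side. Origin at the centre of its foot. Bystander.
- side_reel: Loose full reel of dark red wire with white flanges, 48 mm diameter, 70 mm tall, standing upright beside the bar on the robot's side. Origin at the centre of its foot. Bystander.
- tape_black: Loose roll of black tape, 60 mm diameter, 18 mm high, lying flat on the far side of the gap between the stand and the tray. Origin at the centre of its underside. Bystander.

How it is judged:
By the outcome, as a careful person would: the job done as asked, in the order asked, and still so for the second after the job is handed in, with the robot touching nothing.
It also fails if it takes over 72 s, if anything falls off the work surface, if the arm or the gripper's body presses on something with over 40 N, if the wrist force passes 120 N, or if a joint passes its speed limit or range.

## Working session

There is one attempt and no reset: what is moved stays moved. The work goes in short steps, Python scripts to look and compute and a tool call to move; the robot and the scene stay as the last step left them, time stands still between calls to the robot, and variables do not carry over. Pictures are saved under pics/ and viewed, at most 10 in all, crops included, and the job is handed in when it is done.

Besides the shell and the picture viewer there is one more tool, called after "Request:" as name(argument=value, ...) on one line, values as JSON. drive_tool: Moves the arm, as the interface text tells. Its arguments: {"type":"object","properties":{"deltas":{"type":"string"}},"required":["deltas"]}

```bash
mkdir -p pics; python3 - <<'E'
from rig import bot, imaging
import cv2,numpy as np
np.set_printoptions(precision=4,suppress=True)
for n in ("side","top"):
    cv2.imwrite(f"pics/{n}0.png",imaging.capture(n)[:,:,::-1])
    m=imaging.camera_model(n);print(n,m["fx"],m["fy"],m["cx"],m["cy"]);print(m["T"])
s=bot.read_state();print(s["time_s"],s["position"],s["tcp_rot"],s["force"])
E
```

```text
side 490.06142920677706 490.06142920677706 321.95189321268435 237.7087738841246
[[ 0.9638 -0.1871  0.1901  0.3407]
 [-0.266  -0.6213  0.7371 -0.8608]
 [-0.0198 -0.7609 -0.6486  0.911 ]
 [ 0.      0.      0.      1.    ]]
top 521.1041905137844 521.1041905137844 310.53908141948654 232.7031591324122
[[ 0.0283 -0.9955  0.0907  0.4603]
 [-0.9995 -0.0271  0.0147 -0.0026]
 [-0.0121 -0.0911 -0.9958  1.1495]
 [ 0.      0.      0.      1.    ]]
0.1 [0.2032 0.5903 0.2217] [[-0.9455  0.3257 -0.0009]
 [ 0.3257  0.9455 -0.0017]
 [ 0.0003 -0.0019 -1.    ]] [ 0.6787 -0.2041  0.2647]
```

View pics/side0.png

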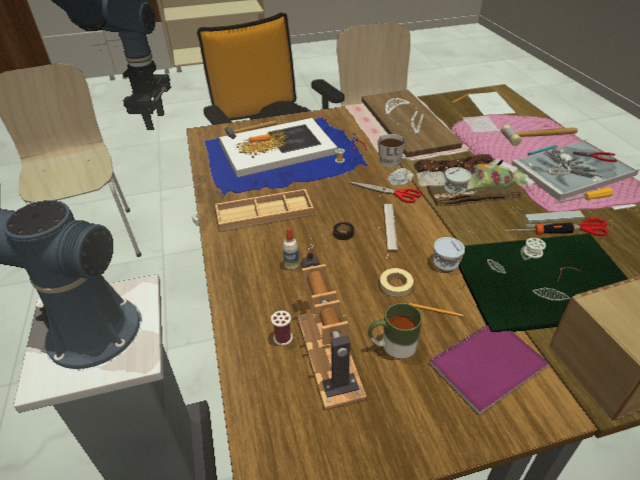

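View pics/top0.png

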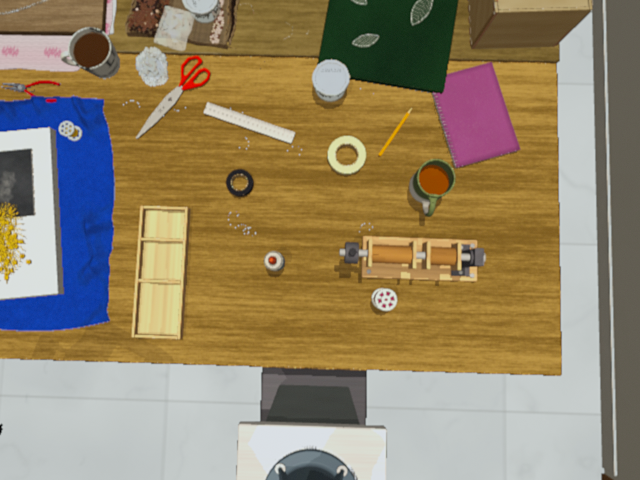

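Top view: the bar runs left (+y), with collar at about (351,252), the reels at (390,252) and (445,256), and the post at (476,257). The tray is at x 133–188, y 206–338, the bottle at (274,261), and the tape at (240,183). I'll enlarge the stand and the tray next.

```bash
python3 - <<'E'
import cv2,numpy as np
t=cv2.imread("pics/top0.png");s=cv2.imread("pics/side0.png")
a=cv2.resize(t[230:290,330:490],None,fx=5,fy=5,interpolation=cv2.INTER_CUBIC)
b=cv2.resize(t[200:345,125:195].transpose(1,0,2),None,fx=4,fy=4,interpolation=cv2.INTER_CUBIC)
o=np.zeros((590,800,3),np.uint8);o[:300]=a;o[305:305+280,:580]=b
cv2.imwrite("pics/ct.png",o)
cv2.imwrite("pics/cs.png",cv2.resize(s[225:410,270:390],None,fx=3.2,fy=3.2,interpolation=cv2.INTER_CUBIC))
E
```

```text
(no output)
```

View pics/ct.png

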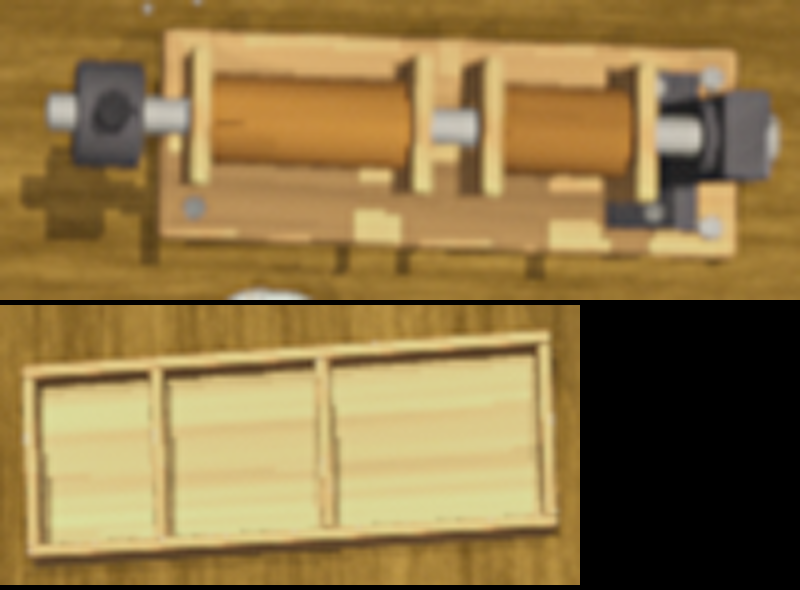

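View pics/cs.png

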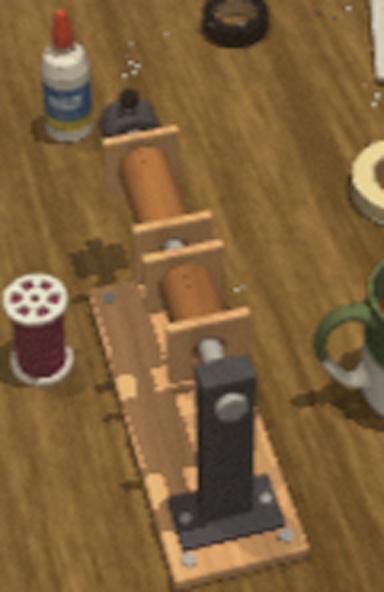

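Crop top: the bar tip is at crop (47,111), the collar spans x 75–142, the long reel's plates span 188–433 and the short reel's 481–660. The tray's longest bay is at the low-x end and its shortest at the far end. The side view confirms that the long reel is next to the collar.

```bash
cat > h.py <<'E'
from rig import bot, imaging
import numpy as np, cv2
np.set_printoptions(precision=4,suppress=True)
def hit(name,uv,z):
    m=imaging.camera_model(name);T=m["T"];uv=np.atleast_2d(uv).astype(float)
    d=np.c_[(uv[:,0]-m["cx"])/m["fx"],(uv[:,1]-m["cy"])/m["fy"],np.ones(len(uv))]@T[:3,:3].T
    return T[:3,3]+d*((z-T[2,3])/d[:,2])[:,None]
def rigid(P,Q): # 2D fit Q = R P + t
    p,q=P.mean(0),Q.mean(0);H=(P-p).T@(Q-q);a=np.arctan2(H[0,1]-H[1,0],H[0,0]+H[1,1])
    R=np.array([[np.cos(a),-np.sin(a)],[np.sin(a),np.cos(a)]]);t=q-R@p
    return a,t,np.linalg.norm(P@R.T+t-Q,axis=1)
E
python3 - <<'E'
from h import *
c=lambda p:np.array(p)/5+[330-.4,230-.4]
base=hit("top",c([(165,30),(735,50),(735,255),(160,238)]),.014)[:,:2]
P=np.array([[45,200],[45,-50],[-45,-50],[-45,200]])/1e3
a,t,e=rigid(P,base);print("base",np.degrees(a),t,e)
y=np.array([-np.sin(a),np.cos(a)])
print("tip pred",t+.255*y)
print("tip, collar ends, screw(z.17)",hit("top",c([(47,111),(75,113),(142,113)]),.14),hit("top",c([(111,113)]),.17))
print("long ends",hit("top",c([(188,115),(433,122)]),.15),"short",hit("top",c([(481,125),(660,133)]),.15))
print("barmid",hit("top",c([(165,114),(455,126),(680,135)]),.147))
ct=[(24,368),(548,333),(556,525),(30,557)]
q=np.array([(125+(y-305)/4-.4,200+x/4-.4) for x,y in ct])
Q=hit("top",q,.028)[:,:2]
# tray x -> toward far (+x world); short bay at far end
P=np.array([[.142,.052],[-.142,.052],[-.142,-.052],[.142,-.052]])
a2,t2,e2=rigid(P,Q);print("tray",np.degrees(a2),t2,e2)
x=np.array([np.cos(a2),np.sin(a2)])
for n,o in (("long",-.080),("short",.024),("collar",.104)):print(n,t2+o*x)
# bystanders
for n,p,z in (("bottle",(274,261),.12),("tape",(240,183),.018),("side_reel",(385,300),.07),("mug",(434,180),.1)):print(n,hit("top",p,z))
# side-view check of tip & screw
m=imaging.camera_model("side")
E
```

```text
base -0.25090903290714756 [ 0.5143 -0.2987] [0.001  0.0012 0.0009 0.0009]
tip pred [ 0.5155 -0.0437]
tip, collar ends, screw(z.17) [[ 0.5167 -0.044   0.14  ]
 [ 0.5162 -0.0548  0.14  ]
 [ 0.5169 -0.0807  0.14  ]] [[ 0.5149 -0.0668  0.17  ]]
long ends [[ 0.5161 -0.0976  0.15  ]
 [ 0.516  -0.1913  0.15  ]] short [[ 0.5153 -0.2096  0.15  ]
 [ 0.5142 -0.2779  0.15  ]]
barmid [[ 0.5164 -0.089   0.147 ]
 [ 0.5149 -0.2003  0.147 ]
 [ 0.5138 -0.2863  0.147 ]]
tray -0.5322178950991224 [0.4704 0.3361] [0.0011 0.0012 0.001  0.0007]
long [0.3904 0.3369]
short [0.4944 0.3359]
collar [0.5744 0.3352]
bottle [[0.4961 0.0831 0.12  ]]
tape [[0.6691 0.1725 0.018 ]]
side_reel [[ 0.4242 -0.1435  0.07  ]]
mug [[ 0.6705 -0.2354  0.1   ]]
```

Request:
drive_tool(deltas="80 312 -658 0 -1.243; 80 312 -658 0 -1.243; 80 312 -658 0 -1.243; 80 312 -658 0 -1.243; 80 312 -658 0 -1.243; 80 312 -658 0 -1.243; 80 312 -658 0 -1.243; 80 312 -658 0 -1.243; 80 312 -658 0 -1.243; 80 312 -658 0 -1.243; 80 312 -658 0 -1.243; 80 312 -658 0 -1.243")

```text
time_s: 1.3
position: [0.4609, 0.0468, 0.2224]
tcp_rot: [[0.004, 1.0, -0.0], [1.0, -0.004, 0.0], [0.0, -0.0, -1.0]]
force: [1.5, 0.1, -0.2]
opening: 0.919
grasp_force: 0.0
```

Request:
drive_tool(deltas="80 28 -58 0 0; 80 55 -115 0 0; 80 55 -115 0 0; 80 55 -115 0 0")

```text
time_s: 1.7
position: [0.5178, -0.0702, 0.2223]
tcp_rot: [[0.009, 1.0, 0.002], [1.0, -0.009, -0.002], [-0.002, 0.002, -1.0]]
force: [0.5, 0.4, -0.2]
opening: 0.921
grasp_force: 0.0
```

```bash
python3 - <<'E'
from h import *
s=bot.read_state();print(s["time_s"],s["position"],s["force"])
m=imaging.camera_model("wrist");print(m["fx"],m["cx"],m["cy"],m["T"])
cv2.imwrite("pics/w0.png",imaging.capture("wrist")[:,:,::-1])
E
```

```text
1.7 [ 0.5178 -0.0702  0.2223] [ 0.4527  0.4152 -0.2152]
371.64829954431775 323.6686010065504 245.79461691182468 [[ 1.     -0.0096  0.0003  0.5181]
 [-0.0092 -0.9597 -0.2808  0.0068]
 [ 0.003   0.2808 -0.9598  0.3845]
 [ 0.      0.      0.      1.    ]]
```

View pics/w0.png

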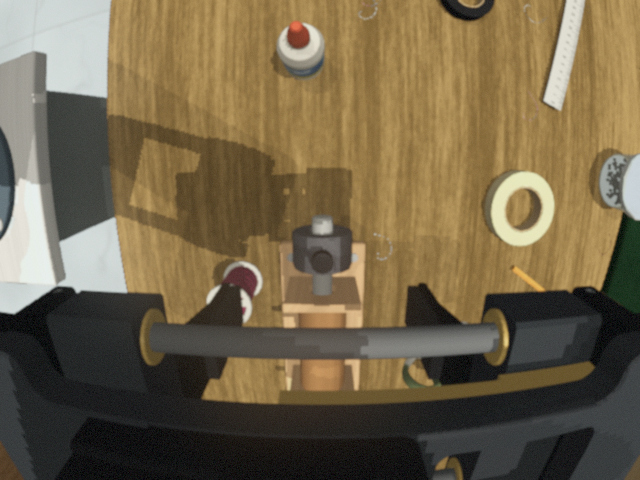

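Wrist view: the collar is at (322,250) with its screw up, centred between the fingers, and the bar tip is at (322,222). Bar x is about 0.517. I'll descend now.

Request:
drive_tool(deltas="80 -1 3 -30 0; 80 -1 3 -60 0; 80 -1 3 -85 0; 80 -1 3 -101 0; 80 -1 3 -101 0; 80 -1 3 -101 0")

```text
time_s: 2.35
position: [0.514, -0.0621, 0.1217]
tcp_rot: [[0.003, 1.0, -0.001], [1.0, -0.003, 0.001], [0.001, -0.001, -1.0]]
force: [-0.2, -0.0, 0.8]
opening: 0.919
grasp_force: 0.0
```

Request:
drive_tool(deltas="80 2 -4 0 0; 80 2 -4 0 0; 36 2 -4 0 0; 36 2 -4 0 0; 36 2 -4 0 0; 36 2 -4 0 0; 36 2 -4 0 0; 36 2 -4 0 0; 36 2 -4 0 0")

```text
time_s: 3.25
position: [0.5166, -0.0672, 0.1215]
tcp_rot: [[0.004, 1.0, -0.0], [1.0, -0.004, 0.0], [0.0, -0.0, -1.0]]
force: [-0.8, -0.2, -0.2]
opening: 0.468
grasp_force: 30.0
```

Request:
drive_tool(deltas="30 0 0 2 0; 30 0 0 4 0; 30 0 0 4 0; 30 0 8 4 0; 30 0 18 4 0; 30 0 28 4 0; 30 0 38 4 0; 30 0 48 4 0; 30 0 56 4 0; 30 0 60 4 0; 30 0 60 4 0")

```text
time_s: 4.35
position: [0.5165, -0.0066, 0.1255]
tcp_rot: [[0.003, 1.0, -0.0], [1.0, -0.003, -0.0], [-0.0, -0.0, -1.0]]
force: [0.7, -0.2, -0.5]
opening: 0.466
grasp_force: 30.0
```

Request:
drive_tool(deltas="30 0 0 35 0; 30 0 0 75 0.1; 30 10 40 80 0.25; 30 20 85 80 0.4; 30 30 130 80 0.55; 30 38 175 80 0.7; 30 46 220 80 0.85; 30 52 260 80 1.0; 30 58 300 80 1.15; 30 58 330 80 1.3; 30 58 342 80 1.45; 30 58 342 80 1.566")

```text
time_s: 5.55
position: [0.5744, 0.3368, 0.2051]
tcp_rot: [[-1.0, 0.001, -0.0], [0.001, 1.0, 0.0], [0.0, 0.0, -1.0]]
force: [-0.1, -0.5, -0.2]
opening: 0.468
grasp_force: 30.0
```

Request:
drive_tool(deltas="30 0 0 -20 0; 30 0 0 -60 0; 30 0 0 -100 0; 30 0 0 -130 0; 30 0 0 -150 0; 30 0 0 -160 0; 30 0 0 -170 0; 30 0 0 -170 0; 30 0 0 -170 0")

```text
time_s: 6.45
position: [0.5754, 0.335, 0.0364]
tcp_rot: [[-1.0, 0.009, 0.002], [0.009, 1.0, 0.001], [-0.002, 0.001, -1.0]]
force: [0.2, 0.6, -0.7]
opening: 0.466
grasp_force: 30.0
```

Request:
drive_tool(deltas="30 0 0 -10 0; 30 0 0 -16 0; 30 0 0 -19 0; 30 0 0 -21 0; 30 0 0 -22 0; 30 0 0 -22 0")

```text
time_s: 7.05
position: [0.5746, 0.3347, 0.0135]
tcp_rot: [[-1.0, 0.009, -0.0], [0.009, 1.0, -0.0], [0.0, -0.0, -1.0]]
force: [0.3, -0.3, -0.6]
opening: 0.469
grasp_force: 30.0
```

Request:
drive_tool(deltas="30 0 0 -1 0; 30 0 0 -1 0; 30 0 0 -2 0; 30 0 0 -2 0")

```text
time_s: 7.45
position: [0.5749, 0.3349, 0.013]
tcp_rot: [[-1.0, 0.009, 0.001], [0.009, 1.0, 0.0], [-0.001, 0.0, -1.0]]
force: [-2.0, -0.4, 6.3]
opening: 0.469
grasp_force: 30.0
```

Request:
drive_tool(deltas="46 0 0 -1 0; 48 0 0 -1 0; 52 0 0 -1 0; 54 0 0 -1 0; 54 0 0 -1 0; 54 0 0 4 0; 54 0 0 15 0; 54 0 0 40 0; 70 0 0 80 0; 87 0 0 120 0; 87 0 0 160 0; 87 0 0 190 0")

```text
time_s: 8.65
position: [0.5755, 0.3351, 0.2058]
tcp_rot: [[-1.0, 0.009, 0.004], [0.009, 1.0, 0.002], [-0.004, 0.002, -1.0]]
force: [0.7, 0.0, -1.1]
opening: 0.898
grasp_force: 0.0
```

```bash
python3 - <<'E'
from h import *
s=bot.read_state();print(s["time_s"],s["position"],s["force"])
t=imaging.capture("top")[:,:,::-1];cv2.imwrite("pics/top1.png",t)
a=cv2.resize(t[230:290,330:490],None,fx=5,fy=5,interpolation=cv2.INTER_CUBIC)
w=imaging.capture("wrist")[:,:,::-1]
o=np.zeros((580,800,3),np.uint8);o[:300]=a;o[305:545,:320]=cv2.resize(w,(320,240));o[305:580,330:330+275]=cv2.resize(t[200:310,120:230],(275,275))
cv2.imwrite("pics/c1.png",o)
E
```

```text
8.65 [0.5755 0.3351 0.2058] [ 0.7297  0.0216 -1.1442]
```

View pics/c1.png

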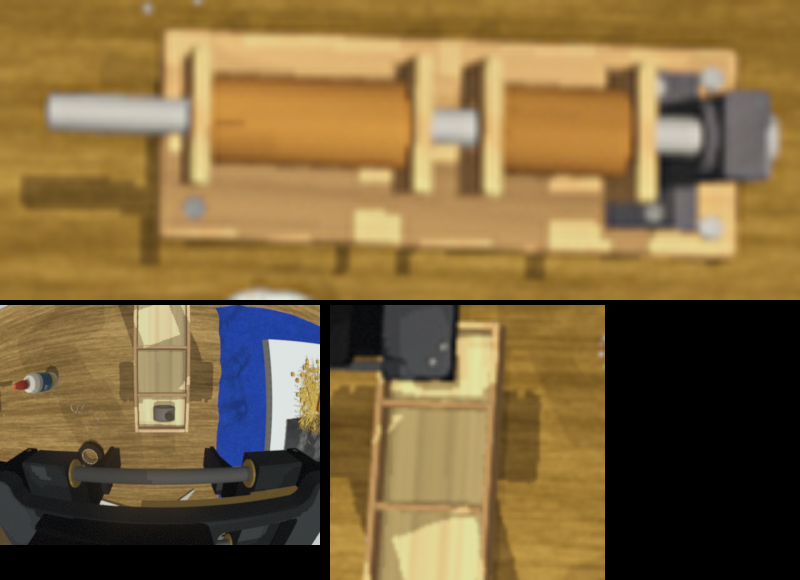

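Collar is in the shortest bay with its screw up, and the reels haven't moved. Next is the long reel.

Request:
drive_tool(deltas="80 -5 -45 0 -0.14; 80 -10 -90 0 -0.28; 80 -16 -138 0 -0.42; 80 -22 -186 0 -0.56; 80 -28 -234 0 -0.7; 80 -34 -282 0 -0.84; 80 -40 -330 0 -0.98; 80 -46 -378 0 -1.12; 80 -52 -426 0 -1.26; 80 -57 -465 0 -1.4; 80 -59 -479 0 -1.54; 80 -59 -479 0 -1.57")

```text
time_s: 9.95
position: [0.515, -0.1464, 0.2013]
tcp_rot: [[0.013, 1.0, -0.0], [1.0, -0.013, -0.0], [-0.0, -0.0, -1.0]]
force: [-0.2, 0.1, 0.3]
opening: 0.92
grasp_force: 0.0
```

Request:
drive_tool(deltas="80 0 0 0 0; 80 0 0 0 0")

```text
time_s: 10.15
position: [0.5153, -0.1429, 0.2014]
tcp_rot: [[0.005, 1.0, -0.001], [1.0, -0.005, 0.001], [0.001, -0.001, -1.0]]
force: [0.5, 0.3, 0.3]
opening: 0.921
grasp_force: 0.0
```

Request:
drive_tool(deltas="80 0 -1 -25 0; 80 0 -1 -50 0; 80 0 -1 -70 0; 80 0 -1 -80 0; 80 0 -1 -80 0; 60 0 -1 -80 0; 30 0 -1 -80 0; 30 0 -1 -80 0; 30 0 -1 -80 0; 30 0 -1 -80 0; 30 0 -1 -80 0; 30 0 -1 -80 0")

```text
time_s: 11.35
position: [0.5157, -0.1453, 0.1217]
tcp_rot: [[0.008, 1.0, 0.0], [1.0, -0.008, -0.0], [-0.0, 0.0, -1.0]]
force: [0.1, -0.3, 0.7]
opening: 0.39
grasp_force: 30.0
```

Request:
drive_tool(deltas="30 0 0 2 0; 30 0 0 4 0; 30 0 4 4 0; 30 0 16 4 0; 30 0 32 4 0; 30 0 48 4 0; 30 0 64 4 0; 30 0 80 4 0; 30 0 90 4 0; 30 0 96 4 0; 30 0 100 4 0; 30 0 100 4 0")

```text
time_s: 12.55
position: [0.5157, -0.045, 0.1256]
tcp_rot: [[0.008, 1.0, 0.0], [1.0, -0.008, -0.0], [-0.0, 0.0, -1.0]]
force: [0.6, 0.5, -1.2]
opening: 0.397
grasp_force: 30.0
```

```bash
python3 - <<'E'
from h import *
t=imaging.capture("top")[:,:,::-1];cv2.imwrite("pics/top2.png",t);o=cv2.imread("pics/top0.png")
d=np.abs(t.astype(int)-o).max(2)[236:275,:]
print((d>40).mean(0)[410:490:3].round(2))
E
```

```text
[0.69 0.44 0.   0.   0.   0.   0.   0.   0.   0.   0.   0.   0.   0.
 0.   0.   0.   0.   0.   0.   0.   0.   0.   0.   0.   0.   0.  ]
```

Short reel hasn't moved. I'll slide the long reel the rest of the way off.

Request:
drive_tool(deltas="30 0 6 0 0; 30 0 16 0 0; 30 0 28 0 0; 30 0 38 0 0; 30 0 46 0 0; 30 0 50 0 0; 30 0 51 0 0; 30 0 51 0 0; 30 0 51 0 0")

```text
time_s: 13.5
position: [0.5157, 0.0055, 0.1255]
tcp_rot: [[0.008, 1.0, 0.0], [1.0, -0.008, -0.0], [-0.0, 0.0, -1.0]]
force: [-0.0, -0.2, -1.1]
opening: 0.4
grasp_force: 30.0
```

Request:
drive_tool(deltas="30 0 2 0 0; 30 0 2 3 0; 30 0 2 8 0; 30 0 2 15 0; 30 0 2 25 0; 30 0 2 45 0; 30 0 2 70 0; 30 0 2 75 0")

```text
time_s: 14.3
position: [0.5177, 0.0074, 0.2038]
tcp_rot: [[0.008, 1.0, 0.007], [1.0, -0.008, -0.001], [-0.001, 0.007, -1.0]]
force: [0.2, -1.0, -0.8]
opening: 0.395
grasp_force: 30.0
```

Request:
drive_tool(deltas="30 -10 25 0 0.14; 30 -22 58 0 0.28; 30 -35 92 0 0.42; 30 -48 126 0 0.56; 30 -61 160 0 0.7; 30 -74 194 0 0.84; 30 -87 228 0 0.98; 30 -100 262 0 1.12; 30 -112 295 0 1.26; 30 -121 320 0 1.4; 30 -125 329 0 1.54; 30 -125 329 0 1.57")

```text
time_s: 15.5
position: [0.3896, 0.3378, 0.2002]
tcp_rot: [[-1.0, 0.005, -0.0], [0.005, 1.0, -0.0], [0.0, -0.0, -1.0]]
force: [-0.8, -0.0, -1.4]
opening: 0.397
grasp_force: 30.0
```

Request:
drive_tool(deltas="30 0 0 -20 0; 30 0 0 -60 0; 30 0 0 -100 0; 30 0 0 -130 0; 30 0 0 -145 0; 30 0 0 -155 0; 30 0 0 -160 0; 30 0 0 -160 0; 30 0 0 -160 0")

```text
time_s: 16.4
position: [0.3913, 0.3369, 0.0413]
tcp_rot: [[-1.0, 0.009, 0.001], [0.009, 1.0, 0.001], [-0.001, 0.001, -1.0]]
force: [0.9, 0.5, -0.7]
opening: 0.388
grasp_force: 30.0
```

Request:
drive_tool(deltas="30 0 0 -10 0; 30 0 0 -16 0; 30 0 0 -20 0; 30 0 0 -22 0; 30 0 0 -23 0; 30 0 0 -23 0; 30 0 0 -23 0")

```text
time_s: 17.1
position: [0.3903, 0.3366, 0.0177]
tcp_rot: [[-1.0, 0.009, -0.0], [0.009, 1.0, -0.0], [0.0, -0.0, -1.0]]
force: [-1.1, -0.6, 1.0]
opening: 0.39
grasp_force: 30.0
```

Request:
drive_tool(deltas="30 0 0 -1 0; 30 0 0 -1 0; 30 0 0 -2 0; 30 0 0 -2 0")

```text
time_s: 17.5
position: [0.3904, 0.3366, 0.0176]
tcp_rot: [[-1.0, 0.009, 0.0], [0.009, 1.0, 0.0], [-0.0, 0.0, -1.0]]
force: [-2.8, -2.2, 17.8]
opening: 0.394
grasp_force: 30.0
```

Request:
drive_tool(deltas="40 0 0 -1 0; 43 0 0 0 0; 47 0 0 0 0; 50 0 0 0 0; 50 0 0 0 0; 50 0 0 5 0; 50 0 0 15 0; 50 0 0 40 0; 70 0 0 80 0; 80 0 0 120 0; 80 0 0 160 0; 80 0 0 183 0")

```text
time_s: 18.7
position: [0.3916, 0.3374, 0.2026]
tcp_rot: [[-1.0, 0.009, 0.005], [0.009, 1.0, 0.003], [-0.005, 0.003, -1.0]]
force: [0.7, -0.8, -0.5]
opening: 0.847
grasp_force: 0.0
```

```bash
python3 - <<'E'
from h import *
s=bot.read_state();print(s["time_s"],s["position"],s["force"])
t=imaging.capture("top")[:,:,::-1];cv2.imwrite("pics/top3.png",t)
a=cv2.resize(t[230:290,330:490],None,fx=5,fy=5,interpolation=cv2.INTER_CUBIC)
w=imaging.capture("wrist")[:,:,::-1]
o=np.zeros((580,800,3),np.uint8);o[:300]=a;o[305:575,:360]=cv2.resize(w,(360,270));o[305:580,370:370+275]=cv2.resize(t[200:350,100:250],(275,275))
cv2.imwrite("pics/c2.png",o)
E
```

```text
18.7 [0.3916 0.3374 0.2026] [ 0.6814 -0.7642 -0.5228]
```

View pics/c2.png

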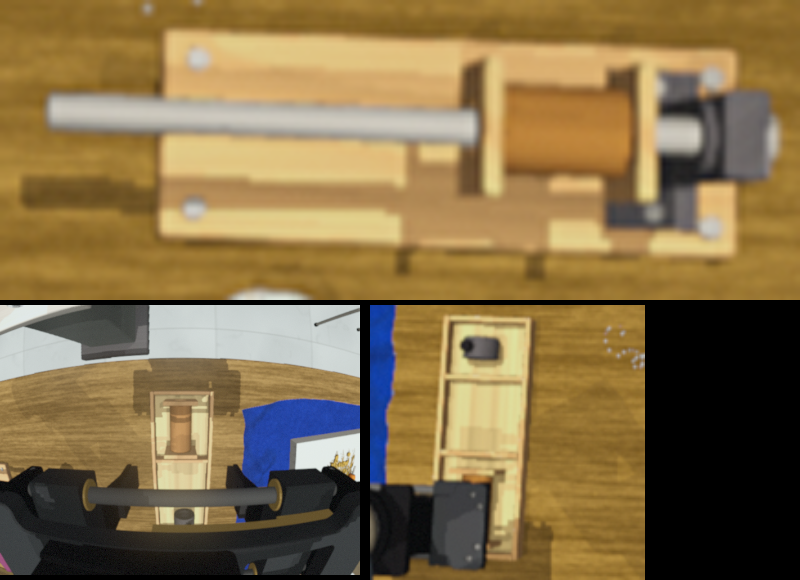

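Wrist view and top view: the long reel lies along its bay, the collar is in its own bay lying on its rim, and the short reel sits unmoved on the bar (crop 481–660). I'll fetch the short reel now.

Request:
drive_tool(deltas="80 10 -45 0 -0.14; 80 20 -92 0 -0.28; 80 30 -140 0 -0.42; 80 41 -188 0 -0.56; 80 51 -236 0 -0.7; 80 61 -284 0 -0.84; 80 71 -332 0 -0.98; 80 81 -380 0 -1.12; 80 92 -428 0 -1.26; 80 102 -476 0 -1.4; 80 112 -524 0 -1.54; 80 121 -565 0 -1.572")

```text
time_s: 20.0
position: [0.5111, -0.2306, 0.1977]
tcp_rot: [[0.015, 1.0, -0.001], [1.0, -0.015, 0.001], [0.001, -0.001, -1.0]]
force: [1.1, 0.8, -0.1]
opening: 0.919
grasp_force: 0.0
```

Request:
drive_tool(deltas="80 3 -14 0 0; 80 3 -14 0 0; 80 3 -14 0 0; 80 3 -14 0 0")

```text
time_s: 20.4
position: [0.5137, -0.2398, 0.1981]
tcp_rot: [[0.008, 1.0, -0.002], [1.0, -0.008, 0.002], [0.002, -0.002, -1.0]]
force: [-0.0, 0.2, 0.3]
opening: 0.919
grasp_force: 0.0
```

Request:
drive_tool(deltas="80 1 -2 -25 0; 80 1 -2 -50 0; 80 1 -2 -68 0; 80 1 -2 -77 0; 80 1 -2 -77 0; 60 1 -2 -77 0; 30 1 -2 -77 0; 30 1 -2 -77 0; 30 1 -2 -77 0; 30 1 -2 -77 0; 30 1 -2 -77 0; 30 1 -2 -77 0")

```text
time_s: 21.6
position: [0.5156, -0.2443, 0.1216]
tcp_rot: [[0.01, 1.0, 0.0], [1.0, -0.01, -0.0], [-0.0, 0.0, -1.0]]
force: [-0.3, 0.6, 0.7]
opening: 0.396
grasp_force: 30.0
```

Request:
drive_tool(deltas="30 0 0 2 0; 30 0 0 4 0; 30 0 4 4 0; 30 0 16 4 0; 30 0 32 4 0; 30 0 50 4 0; 30 0 68 4 0; 30 0 86 4 0; 30 0 104 4 0; 30 1 116 4 0; 30 1 120 4 0; 30 1 120 4 0")

```text
time_s: 22.8
position: [0.5168, -0.1235, 0.1256]
tcp_rot: [[0.008, 1.0, 0.0], [1.0, -0.008, -0.0], [-0.0, 0.0, -1.0]]
force: [0.0, -0.9, -1.0]
opening: 0.392
grasp_force: 30.0
```

Request:
drive_tool(deltas="30 0 4 0 0; 30 0 14 0 0; 30 0 30 0 0; 30 0 48 0 0; 30 0 66 0 0; 30 0 84 0 0; 30 0 100 0 0; 30 0 112 0 0; 30 0 120 0 0; 30 0 124 0 0; 30 0 125 0 0; 30 0 125 0 0")

```text
time_s: 24.0
position: [0.5168, 0.0005, 0.1256]
tcp_rot: [[0.01, 1.0, 0.0], [1.0, -0.01, -0.0], [-0.0, 0.0, -1.0]]
force: [0.5, -0.0, -0.9]
opening: 0.395
grasp_force: 30.0
```

Request:
drive_tool(deltas="30 0 0 10 0; 30 0 0 35 0; 30 0 0 75 0.1; 30 -2 30 75 0.25; 30 -5 75 75 0.4; 30 -8 120 75 0.55; 30 -11 165 75 0.7; 30 -14 210 75 0.85; 30 -16 255 75 1.0; 30 -18 295 75 1.15; 30 -20 325 75 1.3; 30 -21 335 75 1.45")

```text
time_s: 25.2
position: [0.4956, 0.3386, 0.2013]
tcp_rot: [[-0.993, 0.122, 0.001], [0.122, 0.993, 0.002], [-0.001, 0.002, -1.0]]
force: [0.4, -0.2, -1.4]
opening: 0.391
grasp_force: 30.0
```

Request:
drive_tool(deltas="30 0 0 0 0.122; 30 0 0 -20 0.122; 30 0 0 -60 0.122; 30 0 0 -100 0.122; 30 0 0 -130 0.122; 30 0 0 -145 0.122; 30 0 0 -155 0.122; 30 0 0 -160 0.122; 30 0 0 -160 0.122; 30 0 0 -160 0.122")

```text
time_s: 26.2
position: [0.4966, 0.3362, 0.0418]
tcp_rot: [[-1.0, 0.009, 0.002], [0.009, 1.0, 0.001], [-0.002, 0.001, -1.0]]
force: [0.8, -0.1, -0.8]
opening: 0.395
grasp_force: 30.0
```

Request:
drive_tool(deltas="30 0 0 -10 0; 30 0 0 -16 0; 30 0 0 -20 0; 30 0 0 -22 0; 30 0 0 -23 0; 30 0 0 -24 0; 30 0 0 -24 0; 30 0 0 -24 0")

```text
time_s: 27.0
position: [0.4953, 0.3356, 0.0176]
tcp_rot: [[-1.0, 0.009, -0.0], [0.009, 1.0, -0.0], [0.0, -0.0, -1.0]]
force: [-2.0, -1.5, 5.7]
opening: 0.397
grasp_force: 30.0
```

Floor contact at 6 N. I'll release, rise, and move aside so I can check the result.

Request:
drive_tool(deltas="40 0 0 0 0; 43 0 0 0 0; 47 0 0 0 0; 50 0 0 0 0; 50 0 0 0 0; 50 0 0 5 0; 50 0 0 15 0; 50 0 0 40 0; 50 0 0 80 0; 50 0 0 120 0; 50 0 0 160 0; 50 0 0 183 0")

```text
time_s: 28.2
position: [0.497, 0.3364, 0.2042]
tcp_rot: [[-1.0, 0.009, 0.006], [0.009, 1.0, 0.003], [-0.006, 0.003, -1.0]]
force: [1.1, -0.1, -0.2]
opening: 0.578
grasp_force: 0.0
```

Request:
drive_tool(deltas="50 0 -50 20 0; 50 0 -100 20 0; 50 0 -150 20 0; 50 0 -200 20 0; 50 0 -200 20 0; 50 0 -200 20 0; 50 0 -200 20 0")

```text
time_s: 28.9
position: [0.4957, 0.1365, 0.2201]
tcp_rot: [[-1.0, 0.009, 0.001], [0.009, 1.0, 0.001], [-0.001, 0.001, -1.0]]
force: [-1.0, 0.8, -0.2]
opening: 0.577
grasp_force: 0.0
```

```bash
python3 - <<'E'
from h import *
s=bot.read_state();print(s["time_s"],s["position"],s["force"])
t=imaging.capture("top")[:,:,::-1];v=imaging.capture("side")[:,:,::-1]
o=np.zeros((590,800,3),np.uint8);o[:290,:]=cv2.resize(t[160:360,100:500],(580,290)).copy() if 0 else cv2.copyMakeBorder(cv2.resize(t[160:360,100:500],(580,290)),0,0,0,220,0)
o[295:590,:400]=cv2.resize(v[180:416,190:510],(400,295))
o[295:590,410:800]=cv2.resize(v[180:235,205:325],(390,295),interpolation=cv2.INTER_CUBIC)
cv2.imwrite("pics/c3.png",o)
E
```

```text
28.9 [0.4957 0.1365 0.2201] [-0.9532  0.79   -0.2227]
```

View pics/c3.png

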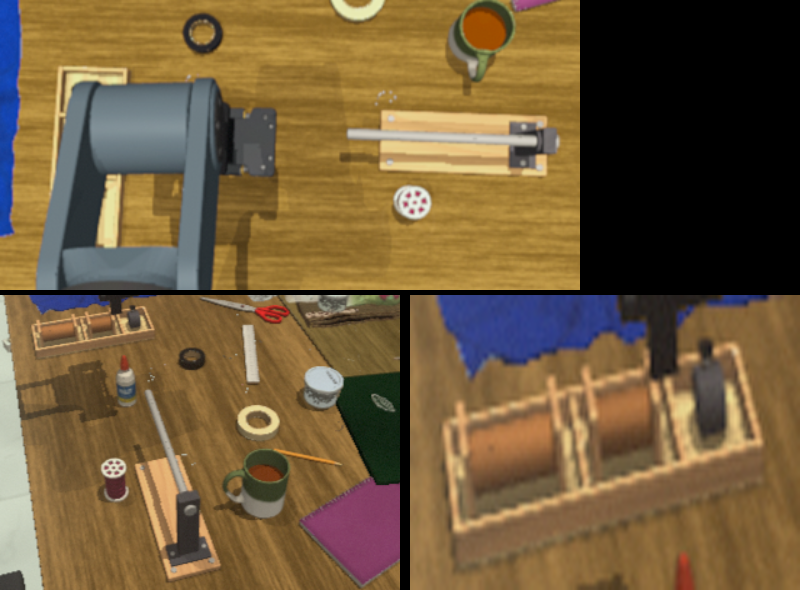

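The side crop shows all three parts in their bays: both reels lying along the tray and the collar in the shortest bay. The bar is bare, and the bottle, mug, full reel and tape are where they were. Nothing is touching the robot.

```bash
python3 -c "
from rig import bot;print(bot.hand_in())"
```

```text
the job is handed in; nothing more can be done
None
```

The job is handed in at about 29 s: the collar, long reel and short reel came off in that order and were each set down in their own bays, with the bystanders left where they stood.

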